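Free the parallel bar from the die and hold it level

TASK

Wind the round black knob on the die clockwise (seen from above), a part turn at a time, until the steel keeper has drawn right back off the end of the bar. Then grip the ground steel bar that stands in the die's saddles and, keeping it level, lift it straight up about 100 mm above its seat so that the saddles can be wiped. Hold it there level and still for at least 3 seconds and finish still holding it; do not force the bar against the keeper and leave the loose things lying around the die where they are.

Things in the scene. Friction and masses are not known exactly. Their poses are not given: they have to be found in the camera images.
- die: dark steel die block fixed to the plate, 260 (x) x 80 x 20 mm; origin under its middle, x along it towards the knob's end. On it two saddles for the bar at x = -105 and 5 mm (20 mm long, floor 32 mm above the plate, cheeks up to 44 mm, 20 mm apart), an end stop at x = -128 mm, and a grey screw housing at x = 45 to 125 mm (56 mm wide, top 62 mm above the plate) with keeper and knob
- bar: ground steel parallel bar 150 (x) x 16 (y) x 30 mm (z), about 0.56 kg; origin under its middle. It stands on edge in the saddles, parallel to the die, underside 32 mm and top 62 mm above the plate, 2 mm free at each cheek; between the saddles both its sides are free for 90 mm. It cannot come up while the keeper overlaps its end
- seat (a point): point on the die (die x = -50 mm, 32 mm above the plate): where the bar's origin rests when seated; axes as the die's
- knob_grip (a point): point on the knob's upright axis (die x = 85 mm), 98 mm above the plate: the height to grip. The knob is round, black, knurled, 40 mm diameter, from 80 to 108 mm above the plate, free all round; grip it at any angle. Under it are a thin stem and the keeper (top 71.5 mm above the plate)
- knob (a joint): turn of the knob in rad, 0 at the start, grows clockwise seen from above, stop at 3.6. A spring works against it but a brake holds it where it is left; turning takes about 0.2 to 0.3 N m. Each rad draws the keeper back 6 mm; the bar is free beyond about 2.6
- keeper: steel keeper tongue, 30 mm wide, 8 mm thick, lying 1.5 mm over the bar's top; origin under the tip that overlaps the bar, 60 mm from the seat point along the die's x at the start (15 mm overlap); the knob alone draws it back towards the knob: off the bar beyond 75.5 mm, 81.6 mm at the stop
- drift: copper drift lying beside the die: round copper rod 20 mm diameter, 140 mm long along its x; origin under its middle
- spare_parallel: spare ground steel bar 100 x 25 x 12 mm lying flat on the plate on the other side of the die; origin under its middle
- hex_key: dark steel L-shaped hex key, 8 mm thick, arms 95 and 32 mm, lying flat beyond the end of the die
- tip_holder: green block 110 x 50 x 30 mm with small steel tips standing in it; origin under its middle
- radius_punch: steel radius punch segment lying flat, 100 x 80 mm, 20 mm high
Things that resemble listed ones, but are neither listed nor needed, are in the scene too. What is shaped like the bar but yellow is not meant.

How it is judged:
By the outcome, as a careful person would: the job done as asked, in the order asked, and still so for the second after the job is handed in, while the arm keeps its last pose, push and grip.
It also fails if it takes over 67 s, if anything falls off the work surface, if the arm or the gripper's body presses on something with over 40 N, if the wrist force passes 120 N, or if a joint passes its speed limit or range.

ROBOT

A 6-joint arm with a two-finger parallel gripper is mounted at the origin on the work surface. World frame = base frame: x ahead of the robot, y to its left, z up, the work surface at z = 0. Lengths are in mm, angles in rad, forces in N, time in s.
With the tool pointing down it reaches from about 275 to 750 mm from the base axis. Payload 10.2 kg.
Tool frame: the origin (TCP) lies at the very end of the fingers, on their centre line; the grasp point (between the pads) lies 19 mm behind it; z points along the fingers, x is the direction in which the jaws open and shut, and the axes are right-handed (so a half turn about z gives the same grasp; the last joint's range is limited). The gripper opens to 85 mm and grips with 20 to 120 N. Pads are 22 mm wide; open, the fingers measure 114 mm over their backs; the gripper's body (76 mm by 85 mm) begins 54 mm behind the grasp point. The pads swing forward as they close: fully open they stand 13 mm farther back than shut.
Start: joints at [-1.351, 0.313, 1.498, -0, 1.331, -0.223], TCP at [224.936, -474.379, 231.294] pointing down, gripper open.
Joint ranges: [-2.94, 2.94], [-0.97, 2.17], [0.19, 2.56], [-1.23, 4.37], [0.02, 3.11], [-2.88, 2.88]. Speed limits (rad/s): [2.39, 2.39, 3.01, 3.14, 3.14, 3.14].

INTERFACE

Orientations are given as a unit quaternion [w, x, y, z].
In Python, from rig import ctrl, cams gives the robot as it stands.
- The arm moves only by the tool play_rows, never from a script. Its argument "steps" is a list of rows, each a list of 2 entries, a list of its own where there are three numbers: the shift along the tool's x, y, z normalised to -1 to 1, where 1 is 0.75 m, then the turn, a rotation vector about the tool's x, y, z normalised to -1 to 1, where 1 is 45 degrees. A call has 1 to 20 rows; each row shifts and turns the commanded pose from where the row before left it, along the tool's axes as they then stand; what a row does not reach is not made up. A row lasts 1/10 s, in which the tool goes at most 50 mm and 8.59 degrees, less where a joint would pass 70% of its speed; a pose out of reach is approached as far as the arm can. A call with a number of a shift or a turn outside -1 to 1 is refused whole. A call with a gripper value outside its range is refused whole. "grip" is the closure, from 0 (fully open) to 1 (shut), set as the call begins (left out, the last holds). The fingers move at their own pace and stop on an object; "squeeze" is the grip in N (left out, the last holds). Time passes only in rows, so rows that do not move let the fingers close. It gives the time, the measured TCP pose, the force and the opening at its end, in the units of the state.
- ctrl.sense(): the state, without advancing time (a new reading comes with each control period).
- cams.capture(name): name is "scene" or "top" or "wrist"; returns the picture (480x640x3 uint8, red, green, blue); there is no depth.
- cams.camera_info(name): a dict with "fx", "fy", "cx", "cy" (pixels), "xyz" and "attitude" of the camera in the world. Camera axes: x right, y up, looking along -z (the intrinsics and any distortion apply to the point x, -y, -z); pixel columns grow to the right and rows downward; lengths in mm; the calibration is good to about 2 mm. A picture is of the moment at which its call begins: read the wrist's pose just before it. camera_info takes no time and is no camera call; for the wrist camera it gives the pose at the moment of the call.
- ctrl.finish_job(): hands the job in, once; it reports no verdict.
Trained networks look in the newest picture that a camera, given by its name, has taken for a name from the list of things; names that differ only in an ending like _2 or _b are one class to them, and where a whole thing is asked for, a point or a joint stands for the part that bears it (a point fixed in the world has none). Each returns a list of dicts, best first, with "p" (0 to 1); they miss things now and then, are a little off and sometimes report something else, mostly with a low value. They report only what shows in the picture. A call takes as long as a camera call. They do not tell look-alikes from the thing itself.
- cams.search_frame(camera, thing): "rect" ([centre column, centre row, width, height] in pixels, round what is visible of it).
- cams.tip_of(camera, thing): "pixel" ([column, row] in pixels: a listed point, or the origin of a listed thing).
The state is a dict: "time_s": time; "joints": joint angles; "dq": joint speeds; "tau": joint torques, N m; "eef_pos": TCP position; "ee_rot": TCP orientation; "force": force on the tool from outside, world axes, zero at the start; "wrist_torque": the same for the moment, N m; "grip_width": opening from 0.0 (shut) to 1.0 (fully open).
Only numpy, scipy, OpenCV 4.12 (cv2) and the standard library are available. Lean on these libraries where they do the work, as an engineer would, in place of code of your own. Each camera call takes 0.05 s, during which the arm holds its last target.

## Working session

There is one attempt and no reset: what is moved stays moved. The work goes in short steps, Python scripts to look and compute and a tool call to move; the robot and the scene stay as the last step left them, time stands still between calls to the robot, and variables do not carry over. Pictures are saved under pics/ and viewed, and the job is handed in when it is done.

Besides the shell and the picture viewer there is one more tool, called after "Emit:" as a command line: name --argument value ..., lists and objects as JSON in quotes. play_rows: Moves the arm, as the interface text tells. Its arguments: {"type":"object","properties":{"steps":{"type":"array"},"grip":{"type":"number"},"squeeze":{"type":"number"}},"required":["steps"]}

```bash
ls; mkdir -p pics; python3 - <<'E'
from rig import ctrl,cams
import cv2
print(ctrl.sense())
for n in ["scene","top","wrist"]:
    im=cams.capture(n); cv2.imwrite(f"pics/a_{n}.png",im[:,:,::-1]); print(n,cams.camera_info(n))
    if n!="wrist":
        for t in ["die","bar","seat","knob_grip","keeper"]:
            print(t,[(d['p'],d['pixel']) for d in cams.tip_of(n,t)[:3]])
E
```

```text
pics
{'time_s': 0.0, 'joints': array([-1.35139661e+00,  3.13492203e-01,  1.49846080e+00,  4.25941098e-06,
        1.33100165e+00, -2.23434532e-01]), 'dq': array([ 1.19321433e-03,  1.17934489e-04,  9.66669619e-04,  2.16267615e-03,
        9.69324175e-05, -3.27007211e-04]), 'tau': array([ 7.49250576e-04, -4.12261820e+01, -2.59747285e+01, -1.14327249e-04,
        3.99722529e-03,  4.53321860e-06]), 'eef_pos': array([ 224.87805273, -474.1062892 ,  230.70455798]), 'ee_rot': array([-4.83968089e-04,  8.45133263e-01, -5.34555239e-01, -4.79099989e-04]), 'force': array([-0.24016936,  0.5014879 ,  0.76442222]), 'wrist_torque': array([-0.0226568 , -0.0512147 , -0.04024957]), 'grip_width': 0.9992450655328593}
scene {'fx': 452.1759790949523, 'fy': 452.1759790949523, 'cx': 323.2605571674858, 'cy': 237.10386524512032, 'xyz': array([1212.63621638, -358.04772238,  725.9852691 ]), 'attitude': array([0.77099154, 0.35013693, 0.21828538, 0.48510583])}
die [(0.82, [299.4, 283.9])]
bar [(0.94, [346.0, 209.5]), (0.83, [286.0, 289.8]), (0.72, [183.7, 240.7])]
seat [(0.64, [284.3, 285.3])]
knob_grip [(0.89, [314.6, 229.5])]
keeper [(0.75, [294.2, 255.6])]
top {'fx': 472.67187766895586, 'fy': 472.67187766895586, 'cx': 321.3971868547772, 'cy': 245.7539927821013, 'xyz': array([ 297.25753517,    5.38234391, 1288.68177031]), 'attitude': array([ 0.7146476 ,  0.06270347, -0.06708587, -0.69343102])}
die [(0.63, [359.9, 232.1])]
bar [(0.83, [376.9, 219.5]), (0.81, [432.2, 327.4]), (0.68, [281.0, 221.0])]
seat [(0.82, [377.1, 218.9]), (0.69, [357.7, 233.0])]
knob_grip [(0.46, [342.0, 248.9])]
keeper [(0.91, [361.8, 230.9]), (0.69, [378.8, 219.6]), (0.41, [360.3, 230.9])]
wrist {'fx': 413.9536722891599, 'fy': 413.9536722891599, 'cx': 320.54046998742035, 'cy': 237.59706856074624, 'xyz': array([ 288.65577985, -443.65860497,  375.67036478]), 'attitude': array([ 0.83687374, -0.11891839,  0.0748915 , -0.52904822])}
```

View pics/a_scene.png

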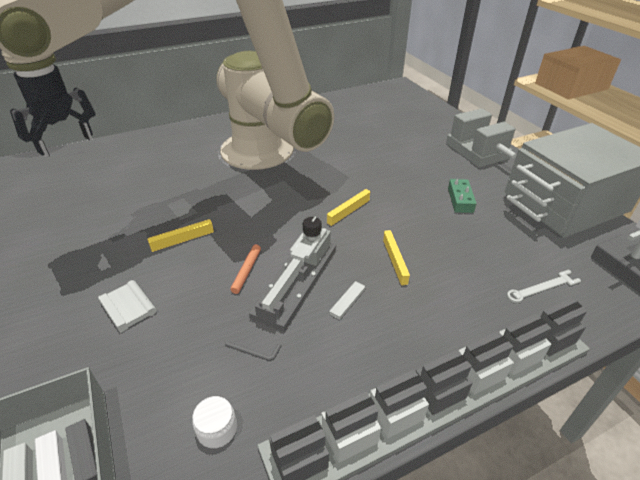

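View pics/a_top.png

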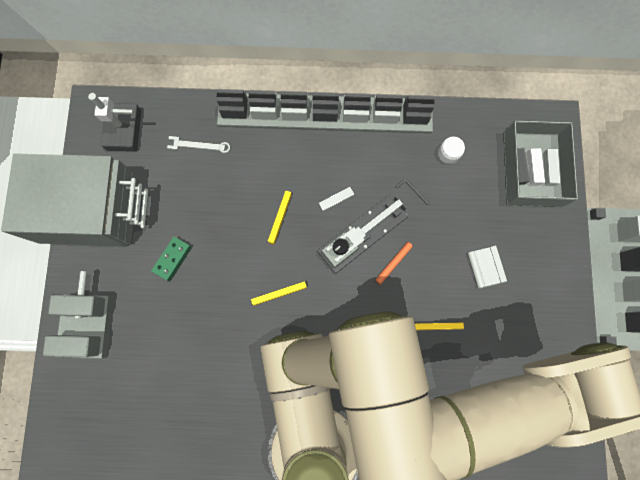

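The scene view shows the die with its knob at (313,227) and the bar at (282,285). Look-alikes in the scene view are yellow bars at (349,207), (397,257) and (181,235), and the spare parallel at (348,299). I choose the steel bar in the die, at top view (385,212), because it is ground steel and stands in the saddles.

```bash
cat > h.py <<'E'
import numpy as np, cv2
from scipy.spatial.transform import Rotation as R
def rot(q): return R.from_quat([q[1],q[2],q[3],q[0]])
def p2w(ci,px,z):
    d=np.array([(px[0]-ci['cx'])/ci['fx'],-(px[1]-ci['cy'])/ci['fy'],-1.])
    d=rot(ci['attitude']).apply(d); c=np.array(ci['xyz']); return c+d*(z-c[2])/d[2]
def w2p(ci,P):
    v=rot(ci['attitude']).inv().apply(np.array(P,float)-ci['xyz'])
    v=np.atleast_2d(v); return np.c_[ci['cx']+ci['fx']*v[:,0]/-v[:,2], ci['cy']-ci['fy']*v[:,1]/-v[:,2]]
E
python3 - <<'E'
from rig import ctrl,cams
from h import *
s=cams.camera_info("scene");t=cams.camera_info("top")
for n,ci,L in (("scene",s,[("die",(299.4,283.9),0),("seat",(284.3,285.3),32),("knob",(314.6,229.5),98),("keeper",(294.2,255.6),63.5)]),("top",t,[("die",(359.9,232.1),0),("seat",(377.1,218.9),32),("knob",(342,248.9),98),("keeper",(361.8,230.9),63.5)])):
    for a,p,z in L: print(n,a,p2w(ci,p,z).round(1))
for n,c in (("scene",(295,270)),("top",(365,230))):
    im=cv2.imread(f"pics/a_{n}.png"); x,y=c
    cv2.imwrite(f"pics/crop_{n}.png",cv2.resize(im[y-65:y+65,x-80:x+80],None,fx=5,fy=4.6,interpolation=cv2.INTER_CUBIC)[:598])
E
```

```text
scene die [ 585.  -110.8    0. ]
scene seat [ 602.7 -151.5   32. ]
scene knob [538.4 -51.6  98. ]
scene keeper [ 560.3 -109.9   63.5]
top die [ 579.  -105.3    0. ]
top seat [ 610.4 -149.1   32. ]
top knob [512.1 -51.7  98. ]
top keeper [ 568.5 -104.9   63.5]
```

View pics/crop_scene.png

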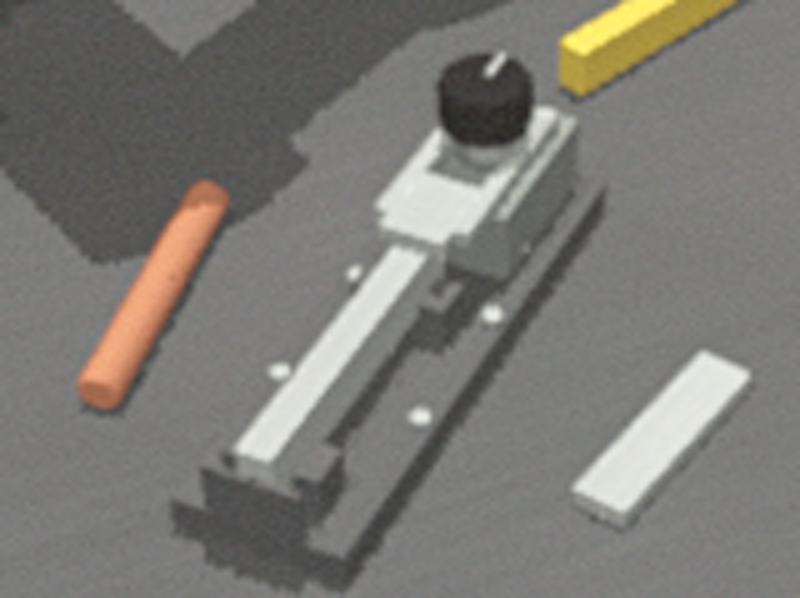

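View pics/crop_top.png

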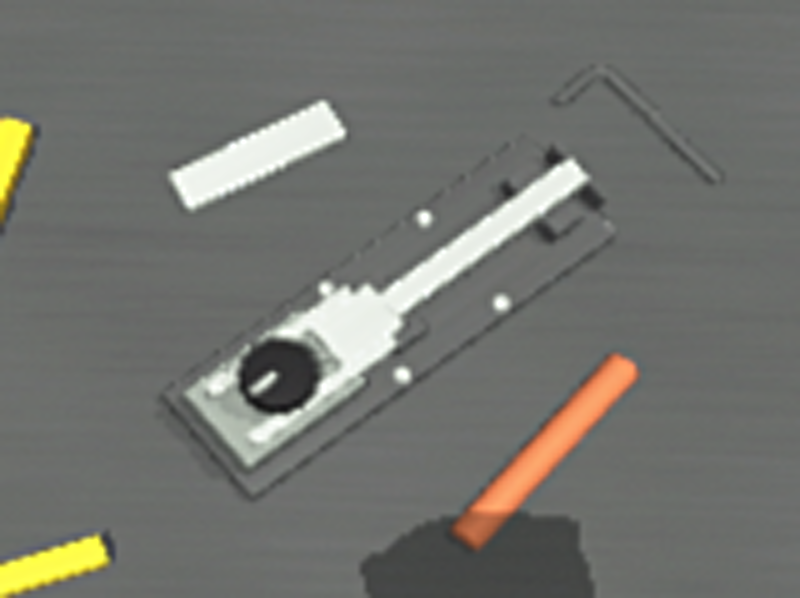

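```bash
python3 - <<'E'
from rig import ctrl,cams
from h import *
from scipy.optimize import least_squares
s=cams.camera_info("scene");t=cams.camera_info("top")
T=[((165,400),(130,-40,20)),((250,497),(130,40,20)),((613,228),(-130,40,20)),((522,137),(-130,-40,20)),((279,375),(85,0,108)),((570,158),(-125,-8,62)),((592,183),(-125,8,62))]
S=[((487,88),(85,0,108)),((236,450),(-125,8,62)),((275,464),(-125,-8,62)),((345,590),(-130,-40,20)),((605,190),(130,-40,20))]
tp=np.array([[285+a/5,165+b/4.6] for (a,b),_ in T]); sp=np.array([[215+a/5,205+b/4.6] for (a,b),_ in S])
tl=np.array([q for _,q in T],float); sl=np.array([q for _,q in S],float)
def W(p,l): return R.from_euler('z',p[2]).apply(l)+[p[0],p[1],0]
for use in ("t","s","ts"):
    f=lambda p: np.concatenate([(w2p(t,W(p,tl))-tp).ravel() if 't' in use else [], (w2p(s,W(p,sl))-sp).ravel() if 's' in use else []])
    r=least_squares(f,[580,-105,2.4]); print(use,r.x,r.fun.round(1))
    print(W(r.x,np.array([[85,0,98],[-50,0,32]])).round(1))
E
```

```text
t [ 571.41781941 -112.8784665     2.27555772] [-0.8 -0.7  0.6  1.   1.   1.2  0.6 -0.8  0.   0.  -0.4  0.1 -1.  -0.8]
[[ 516.4  -48.1   98. ]
 [ 603.8 -151.    32. ]]
s [ 583.92069483 -117.31580245    2.27133614] [ 0.1 -0.6 -0.3  2.4 -0.7  2.1  0.3 -3.9  0.8 -0.2]
[[ 529.1  -52.3   98. ]
 [ 616.2 -155.5   32. ]]
ts [ 576.70745512 -114.84765259    2.27390111] [-0.1 -2.7  1.3 -1.   1.8 -0.6  1.3 -2.6  0.8 -2.   0.4 -1.7 -0.2 -2.6
 -0.4 -2.9 -0.2 -0.6 -0.7 -1.   0.2 -7.1  0.3 -2.5]
[[ 521.7  -50.    98. ]
 [ 609.  -153.    32. ]]
```

Emit:
play_rows --steps '[[[-0.0173, -0.053, 0], [0, 0, 0]], [[-0.0173, -0.053, 0], [0, 0, 0]], [[-0.0173, -0.053, 0], [0, 0, 0]], [[-0.0173, -0.053, 0], [0, 0, 0]], [[-0.0173, -0.053, 0], [0, 0, 0]], [[-0.0173, -0.053, 0], [0, 0, 0]], [[-0.0173, -0.053, 0], [0, 0, 0]], [[-0.0173, -0.053, 0], [0, 0, 0]], [[-0.0173, -0.053, 0], [0, 0, 0]], [[-0.0173, -0.053, 0], [0, 0, 0]], [[-0.0173, -0.053, 0], [0, 0, 0]], [[-0.0173, -0.053, 0], [0, 0, 0]], [[0, 0, 0], [0, 0, -0.18]], [[0, 0, 0], [0, 0, -0.18]], [[0, 0, 0], [0, 0, -0.18]], [[0, 0, 0], [0, 0, -0.18]], [[0, 0, 0], [0, 0, -0.18]], [[0, 0, 0], [0, 0, -0.18]]]' --grip 0 --squeeze 60

```text
time_s: 2.45
eef_pos: [589.2, -129.3, 231.2]
ee_rot: [-0.0, 0.991, -0.137, -0.0]
force: [-0.6, 0.4, 0.1]
grip_width: 0.999
```

Emit:
play_rows --steps '[[[0, 0, 0], [0, 0, -0.18]], [[0, 0, 0], [0, 0, -0.18]], [[0, 0, 0], [0, 0, -0.18]], [[0, 0, 0], [0, 0, -0.18]], [[0, 0, 0], [0, 0, -0.18]], [[0, 0, 0], [0, 0, -0.18]], [[0, 0, 0], [0, 0, -0.17]], [[0, 0, 0], [0, 0, 0]], [[0, 0, 0], [0, 0, 0]]]'

```text
time_s: 3.35
eef_pos: [589.2, -129.3, 231.3]
ee_rot: [-0.0, 0.94, 0.342, -0.0]
force: [0.2, -0.1, -0.0]
grip_width: 1.003
```

```bash
python3 - <<'E'
from rig import ctrl,cams
from h import *
st=ctrl.sense();print(st['time_s'],st['joints'],st['eef_pos'],rot(st['ee_rot']).as_matrix().round(3))
ci=cams.camera_info("wrist")
im=cams.capture("wrist");cv2.imwrite("pics/b.png",im[:,:,::-1])
import pickle;pickle.dump((ci,st),open("b.pkl","wb"))
print(rot(ci['attitude']).as_matrix().round(3),ci['xyz'])
for t in ["seat","knob_grip","keeper","bar"]:
    print(t,[(d['p'],d['pixel']) for d in cams.tip_of("wrist",t)[:3]])
E
```

```text
3.35 [-4.10052501e-01  4.88224266e-01  1.24392436e+00  1.41016738e-05
  1.40948698e+00 -1.10847841e+00] [ 589.22433424 -129.3153932   231.26904409] [[ 0.766  0.643 -0.   ]
 [ 0.643 -0.766  0.   ]
 [-0.    -0.    -1.   ]]
[[ 0.765 -0.618 -0.179]
 [ 0.643  0.735  0.213]
 [-0.    -0.279  0.96 ]] [543.64926097 -74.75800819 375.6358433 ]
seat [(0.87, [315.2, 236.8])]
knob_grip [(0.78, [314.5, 55.9]), (0.74, [318.3, 173.3])]
keeper [(0.9, [316.2, 165.8])]
bar [(0.79, [315.7, 238.0])]
```

View pics/b.png

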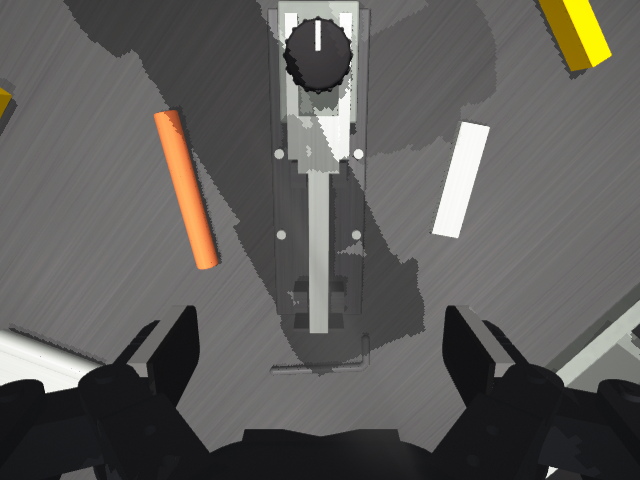

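The wrist view shows the bar as steel from (318,172), where the keeper tip overlaps it, to (318,333). The knob top is centred at about (318,53) with its white mark pointing up.

```bash
python3 - <<'E'
from h import *
import pickle
ci,st=pickle.load(open("b.pkl","rb"))
M=rot(st['ee_rot']).as_matrix()
P={}
for n,p,z in [("knobtop",(318.3,53),108),("barend",(318.5,333),62),("barend_keeper",(318.3,172),71.5),("seat",(315.2,236.8),32),("knobgrip",(314.5,55.9),98),("keeper",(316.2,165.8),63.5),
  ("dieR",(374,11),20),("dieL",(269,11),20)]:
    P[n]=w=p2w(ci,p,z); print(n,w.round(1),"tool rel",(M.T@(w-st['eef_pos'])).round(1))
d=P["knobtop"]-P["barend"];print(np.hypot(*d[:2]),np.arctan2(d[1],d[0]))
im=cv2.imread("pics/b.png"); cv2.imwrite("pics/b1.png",cv2.resize(im[0:200,230:410],None,fx=3,fy=3,interpolation=cv2.INTER_CUBIC)); cv2.imwrite("pics/b2.png",cv2.resize(im[200:390,230:410],None,fx=3,fy=3,interpolation=cv2.INTER_CUBIC))
E
```

```text
knobtop [518.9 -47.4 108. ] tool rel [  -1.2 -108.   123.3]
barend [ 654.9 -209.9   62. ] tool rel [ -1.5 103.9 169.3]
barend_keeper [ 567.  -105.2   71.5] tool rel [ -1.5 -32.8 159.8]
seat [ 603.8 -153.5   32. ] tool rel [ -4.4  27.9 199.3]
knobgrip [517.2 -49.1  98. ] tool rel [  -3.6 -107.7  133.3]
keeper [ 563.5 -103.4   63.5] tool rel [ -3.1 -36.4 167.8]
dieR [524.4  12.2  20. ] tool rel [  41.4 -150.   211.3]
dieL [462.4 -40.   20. ] tool rel [ -39.7 -150.   211.3]
211.91000165578328 2.2679172248520607
```

View pics/b1.png

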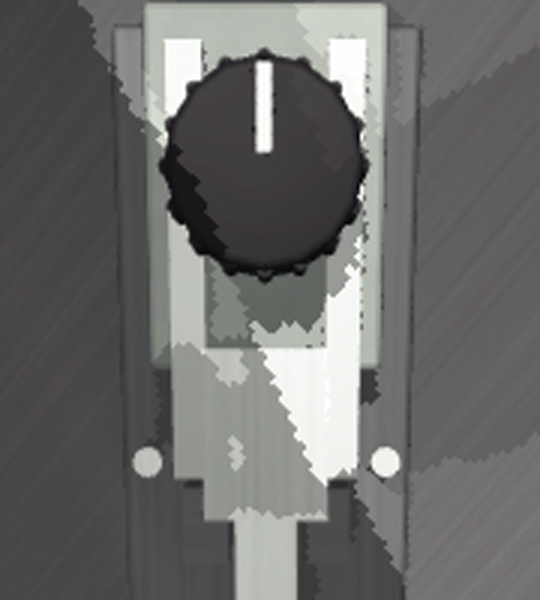

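View pics/b2.png

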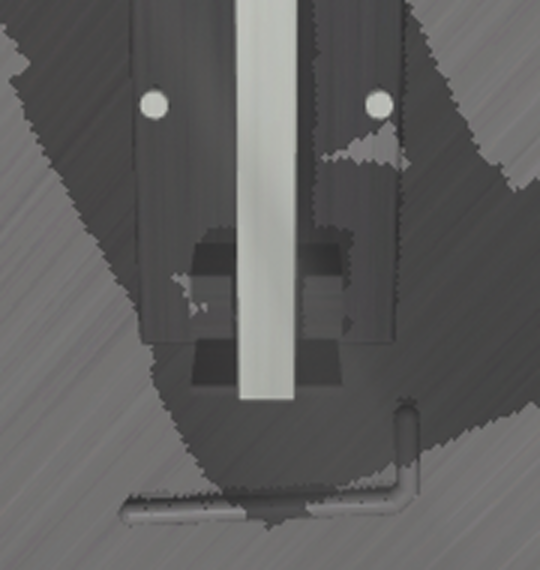

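Emit:
play_rows --steps '[[[-0.0017, -0.0478, 0], [0, 0, 0]], [[0, -0.0478, 0], [0, 0, 0]], [[0, -0.0478, 0], [0, 0, 0]], [[0, 0, 0.034], [0, 0, 0]], [[0, 0, 0.034], [0, 0, 0]], [[0, 0, 0.034], [0, 0, 0]], [[0, 0, 0.034], [0, 0, 0]], [[0, 0, 0.034], [0, 0, 0]], [[0, 0, 0.0343], [0, 0, 0]], [[0, 0, 0], [0, 0, 0]]]'

```text
time_s: 4.6
eef_pos: [517.1, -47.5, 75.5]
ee_rot: [-0.002, 0.939, 0.343, -0.002]
force: [-0.2, -0.0, 1.1]
grip_width: 1.0
```

```bash
python3 - <<'E'
from rig import ctrl,cams
from h import *
st=ctrl.sense();print(st['time_s'],st['joints'],st['eef_pos'],st['force'])
im=cams.capture("wrist");cv2.imwrite("pics/c.png",im[:,:,::-1])
E
```

```text
4.6 [-3.17556399e-01  4.82844469e-01  1.69658249e+00  5.92179055e-06
  9.67968229e-01 -1.01868046e+00] [517.13267073 -47.54877847  75.46300728] [-0.20185011 -0.03680451  1.10816755]
```

View pics/c.png

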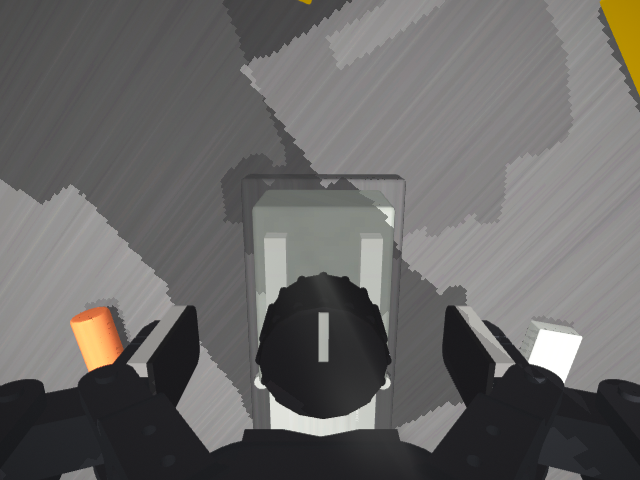

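```bash
python3 - <<'E'
from rig import ctrl,cams
from h import *
st=ctrl.sense();ci=cams.camera_info("wrist")
M=rot(st['ee_rot']).as_matrix()
for c in [(323,357),(323,343)]:
    w=p2w(ci,c,108);print(M.T@(w-st['eef_pos']))
print(w2p(ci,np.array(st['eef_pos'])*[1,1,0]+[0,0,108]))
E
```

```text
[  0.9682836    0.83966497 -30.48573924]
[  0.95739287  -4.07550721 -30.47564762]
[[319.77832809 354.44841127]]
```

Emit:
play_rows --steps '[[[0.001, 0, 0], [0, 0, 0]], [[0, 0, 0], [0, 0, 0]], [[0, 0, 0], [0, 0, 0]], [[0, 0, 0], [0, 0, 0]], [[0, 0, 0], [0, 0, 0]], [[0, 0, 0], [0, 0, 0]], [[0, 0, 0], [0, 0, 0]], [[0, 0, 0], [0, 0, 0]], [[0, 0, 0], [0, 0, 0]], [[0, 0, 0], [0, 0, 0]]]' --grip 1 --squeeze 60

```text
time_s: 5.65
eef_pos: [519.1, -48.3, 79.6]
ee_rot: [0.001, 0.939, 0.344, -0.001]
force: [-8.8, -4.0, 12.0]
grip_width: 0.451
```

Emit:
play_rows --steps '[[[0, 0, 0], [0, 0, 0.1]], [[0, 0, 0], [0, 0, 0.1]], [[0, 0, 0], [0, 0, 0.1]], [[0, 0, 0], [0, 0, 0.1]], [[0, 0, 0], [0, 0, 0.1]], [[0, 0, 0], [0, 0, 0.1]], [[0, 0, 0], [0, 0, 0.1]], [[0, 0, 0], [0, 0, 0.1]], [[0, 0, 0], [0, 0, 0.1]], [[0, 0, 0], [0, 0, 0.1]], [[0, 0, 0], [0, 0, 0.1]], [[0, 0, 0], [0, 0, 0]]]'

```text
time_s: 6.85
eef_pos: [519.2, -48.3, 79.6]
ee_rot: [0.001, 0.997, -0.082, 0.0]
force: [-6.7, -3.9, 11.8]
grip_width: 0.451
```

```bash
python3 - <<'E'
from rig import ctrl,cams
from h import *
st=ctrl.sense();print(st['time_s'],st['joints'],st['eef_pos'],st['force'],st['wrist_torque'])
im=cams.capture("wrist");cv2.imwrite("pics/d.png",im[:,:,::-1])
im=cams.capture("scene")[200:340,210:370];cv2.imwrite("pics/d_s.png",cv2.resize(im[:,:,::-1],None,fx=4,fy=4,interpolation=cv2.INTER_CUBIC))
E
```

```text
6.85 [-0.3168178   0.47789485  1.69136974 -0.00187111  0.97189955 -0.15185712] [519.21417223 -48.25432136  79.56381207] [-6.69635368 -3.94040707 11.77554686] [-0.5282637   1.29202716 -0.2269273 ]
```

View pics/d.png

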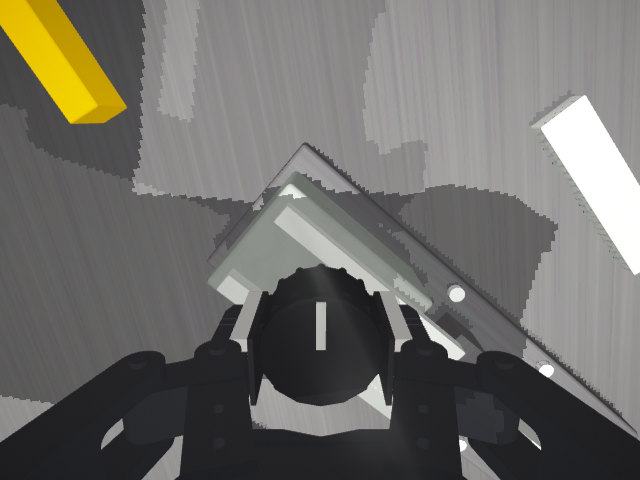

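View pics/d_s.png

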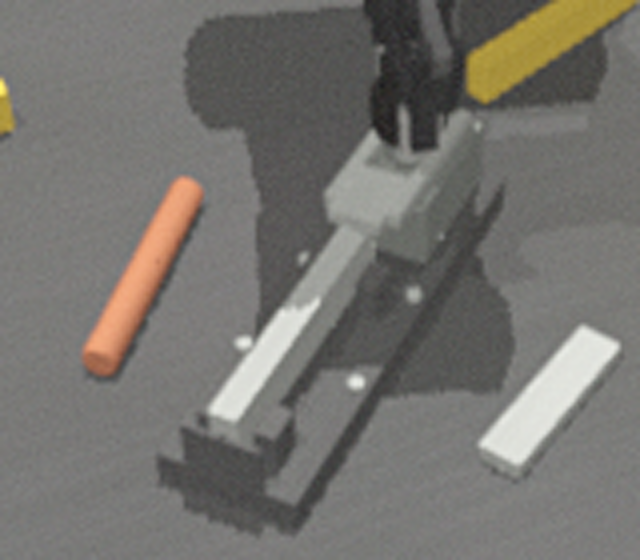

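The mark still points the same way in the hand's frame at (321,325), so the knob turned with the hand. I'll wind on.

Emit:
play_rows --steps '[[[0, 0, 0], [0, 0, 0.1]], [[0, 0, 0], [0, 0, 0.1]], [[0, 0, 0], [0, 0, 0.1]], [[0, 0, 0], [0, 0, 0.1]], [[0, 0, 0], [0, 0, 0.1]], [[0, 0, 0], [0, 0, 0.1]], [[0, 0, 0], [0, 0, 0.1]], [[0, 0, 0], [0, 0, 0.1]], [[0, 0, 0], [0, 0, 0.1]], [[0, 0, 0], [0, 0, 0.1]], [[0, 0, 0], [0, 0, 0.1]], [[0, 0, 0], [0, 0, 0.1]], [[0, 0, 0], [0, 0, 0]]]'

```text
time_s: 8.25
eef_pos: [519.4, -48.3, 79.6]
ee_rot: [0.001, 0.851, -0.526, 0.001]
force: [-5.8, -3.9, 10.2]
grip_width: 0.448
```

Emit:
play_rows --steps '[[[0, 0, 0], [0, 0, 0]], [[0, 0, 0], [0, 0, 0]], [[0, 0, 0], [0, 0, 0]], [[0, 0, 0], [0, 0, 0]], [[0, 0, 0], [0, 0, 0]], [[0, 0, 0], [0, 0, 0]], [[0, 0, 0], [0, 0, 0]]]' --grip 0

```text
time_s: 8.95
eef_pos: [519.4, -47.5, 78.0]
ee_rot: [-0.0, 0.851, -0.525, -0.0]
force: [0.1, -0.2, -0.6]
grip_width: 1.003
```

```bash
python3 - <<'E'
from rig import ctrl,cams
from h import *
st=ctrl.sense();print(st['time_s'],st['joints'],st['eef_pos'],st['force'],st['grip_width'])
im=cams.capture("wrist");cv2.imwrite("pics/e.png",im[:,:,::-1])
E
```

```text
8.95 [-3.16099040e-01  4.80425431e-01  1.69217559e+00  2.27295238e-05
  9.69065282e-01  7.88286330e-01] [519.37362484 -47.50181204  78.03043344] [ 0.07891933 -0.17223738 -0.57684664] 1.0026830739001251
```

View pics/e.png

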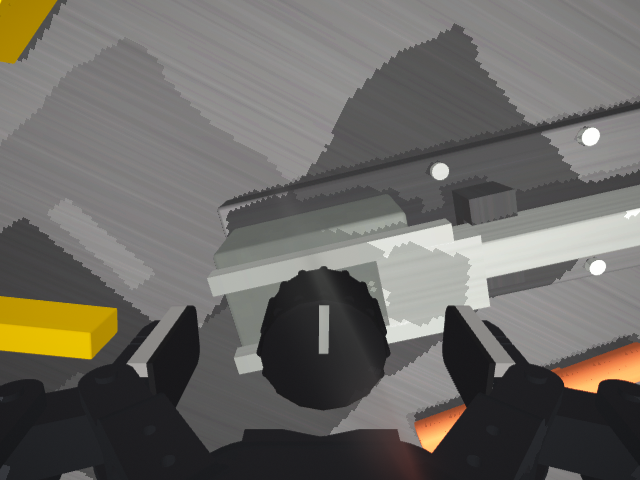

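Emit:
play_rows --steps '[[[0, 0, 0], [0, 0, -0.18]], [[0, 0, 0], [0, 0, -0.18]], [[0, 0, 0], [0, 0, -0.18]], [[0, 0, 0], [0, 0, -0.18]], [[0, 0, 0], [0, 0, -0.18]], [[0, 0, 0], [0, 0, -0.18]], [[0, 0, 0], [0, 0, -0.18]], [[0, 0, 0], [0, 0, -0.18]], [[0, 0, 0], [0, 0, -0.18]], [[0, 0, 0], [0, 0, -0.18]], [[0, 0, 0], [0, 0, 0]]]'

```text
time_s: 10.1
eef_pos: [519.4, -47.5, 78.1]
ee_rot: [-0.0, 0.988, 0.155, -0.0]
force: [0.3, -0.7, 0.9]
grip_width: 0.998
```

Emit:
play_rows --steps '[[[0, 0, 0], [0, 0, 0]], [[0, 0, 0], [0, 0, 0]], [[0, 0, 0], [0, 0, 0]], [[0, 0, 0], [0, 0, 0]], [[0, 0, 0], [0, 0, 0]], [[0, 0, 0], [0, 0, 0]], [[0, 0, 0], [0, 0, 0]], [[0, 0, 0], [0, 0, 0]], [[0, 0, 0], [0, 0, 0]]]' --grip 1

```text
time_s: 11.0
eef_pos: [518.9, -47.7, 78.5]
ee_rot: [0.0, 0.988, 0.154, -0.001]
force: [-4.8, -0.8, 6.4]
grip_width: 0.452
```

Emit:
play_rows --steps '[[[0, 0, 0], [0, 0, 0.1]], [[0, 0, 0], [0, 0, 0.1]], [[0, 0, 0], [0, 0, 0.1]], [[0, 0, 0], [0, 0, 0.1]], [[0, 0, 0], [0, 0, 0.1]], [[0, 0, 0], [0, 0, 0.1]], [[0, 0, 0], [0, 0, 0.1]], [[0, 0, 0], [0, 0, 0.1]], [[0, 0, 0], [0, 0, 0.1]], [[0, 0, 0], [0, 0, 0.1]], [[0, 0, 0], [0, 0, 0.1]], [[0, 0, 0], [0, 0, 0.1]], [[0, 0, 0], [0, 0, 0.1]], [[0, 0, 0], [0, 0, 0.1]], [[0, 0, 0], [0, 0, 0.1]], [[0, 0, 0], [0, 0, 0.1]], [[0, 0, 0], [0, 0, 0.1]], [[0, 0, 0], [0, 0, 0.1]], [[0, 0, 0], [0, 0, 0.1]], [[0, 0, 0], [0, 0, 0]]]'

```text
time_s: 13.0
eef_pos: [519.9, -48.1, 78.5]
ee_rot: [0.0, 0.83, -0.558, 0.001]
force: [2.0, -4.4, 2.8]
grip_width: 0.453
```

```bash
python3 - <<'E'
from rig import ctrl,cams
from h import *
st=ctrl.sense();print(st['time_s'],st['joints'],st['eef_pos'],st['force'],st['wrist_torque'],st['grip_width'])
im=cams.capture("wrist");cv2.imwrite("pics/f.png",im[:,:,::-1])
E
```

```text
13.0 [-3.16626612e-01  4.80034948e-01  1.69131450e+00 -6.59439145e-04
  9.68481631e-01  8.68462625e-01] [519.91028713 -48.11090371  78.49270519] [ 1.96298527 -4.36688749  2.83003469] [-0.5304058  -0.14649483 -0.06553901] 0.4526054126839324
```

View pics/f.png

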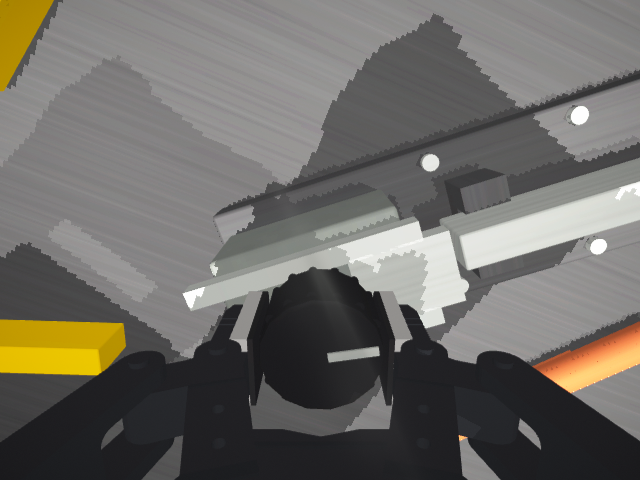

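Total wind is about 3.30 rad by the hand, and the mark at (353,354) agrees. Now release, rise and check from above.

Emit:
play_rows --steps '[[[0, 0, 0], [0, 0, 0]], [[0, 0, 0], [0, 0, 0]], [[0, 0, 0], [0, 0, 0]], [[0, 0, 0], [0, 0, 0]], [[0, 0, 0], [0, 0, 0]], [[0, 0, 0], [0, 0, 0]], [[0, 0, -0.034], [0, 0, 0]], [[0, 0, -0.034], [0, 0, 0]], [[0, 0, -0.034], [0, 0, 0]], [[0, 0, -0.034], [0, 0, 0]], [[0, 0, -0.034], [0, 0, 0]], [[0, 0, -0.034], [0, 0, 0]]]' --grip 0

```text
time_s: 14.25
eef_pos: [519.2, -47.5, 232.2]
ee_rot: [-0.0, 0.83, -0.558, -0.0]
force: [0.5, -0.4, 0.8]
grip_width: 1.001
```

Emit:
play_rows --steps '[[[0, 0, 0], [0, 0, -0.1846]], [[0, 0, 0], [0, 0, -0.1846]], [[0, 0, 0], [0, 0, -0.1846]], [[0, 0, 0], [0, 0, -0.1846]], [[0, 0, 0], [0, 0, -0.1846]], [[0, 0, 0], [0, 0, -0.1846]], [[0, 0, 0], [0, 0, -0.1846]], [[0, 0, 0], [0, 0, -0.1846]], [[0, 0, 0], [0, 0, -0.1846]], [[0, 0, 0], [0, 0, -0.1846]], [[0, 0, 0], [0, 0, -0.1846]], [[0, 0, 0], [0, 0, -0.1846]], [[0, 0, 0], [0, 0, -0.1846]], [[0, 0.0453, 0], [0, 0, 0]], [[0, 0.0453, 0], [0, 0, 0]], [[0, 0.0453, 0], [0, 0, 0]], [[0, 0, 0], [0, 0, 0]], [[0, 0, 0], [0, 0, 0]]]'

```text
time_s: 16.05
eef_pos: [585.0, -125.5, 230.5]
ee_rot: [-0.0, 0.939, 0.344, -0.0]
force: [-0.4, 0.8, -1.4]
grip_width: 0.998
```

```bash
python3 - <<'E'
from rig import ctrl,cams
from h import *
st=ctrl.sense();print(st['time_s'],st['joints'],st['eef_pos'])
M=rot(st['ee_rot']).as_matrix();print(M.round(3))
ci=cams.camera_info("wrist");im=cams.capture("wrist")[:,:,::-1];cv2.imwrite("pics/g.png",im)
import pickle;pickle.dump((ci,st),open("g.pkl","wb"))
for t in ["seat","keeper","bar"]: print(t,[(d['p'],d['pixel']) for d in cams.tip_of("wrist",t)[:3]])
cv2.imwrite("pics/g1.png",cv2.resize(im[40:350,220:420],None,fx=2.8,fy=1.9,interpolation=cv2.INTER_CUBIC))
E
```

```text
16.05 [-4.06973051e-01  4.78017698e-01  1.26150114e+00  2.07678011e-04
  1.40321678e+00 -1.10831372e+00] [ 585.03584183 -125.47139895  230.5075894 ]
[[ 0.764  0.645 -0.001]
 [ 0.645 -0.764  0.001]
 [-0.    -0.001 -1.   ]]
seat [(0.56, [317.1, 247.0]), (0.41, [47.6, 378.4])]
keeper [(0.95, [322.0, 150.1])]
bar [(0.79, [319.7, 245.3])]
```

View pics/g.png

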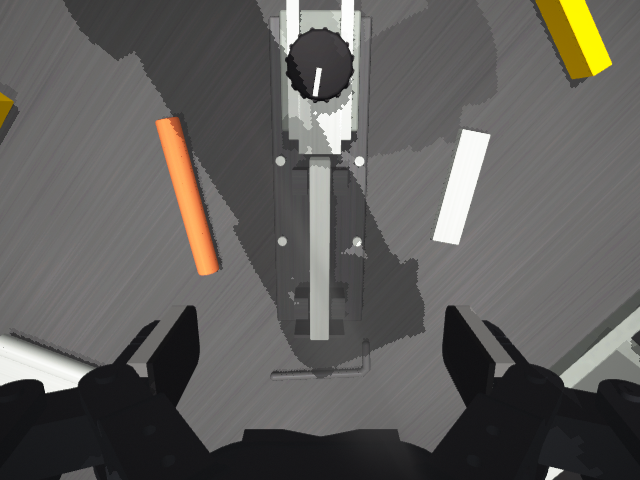

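```bash
python3 - <<'E'
from h import *
import pickle
ci,st=pickle.load(open("g.pkl","rb"))
M=rot(st['ee_rot']).as_matrix()
im=cv2.imread("pics/g.png");cv2.imwrite("pics/g1.png",cv2.resize(im[120:350,230:410],None,fx=3,fy=2.6,interpolation=cv2.INTER_CUBIC))
for n,p,z in [("barend far",(319,340),62),("bar near end",(319.5,157),62),("keeper tip",(319.5,154),71.5),("net seat",(317.1,247),32),("barnet",(319.7,245.3),32)]:
    w=p2w(ci,p,z);print(n,w.round(1),(M.T@(w-st['eef_pos'])).round(1))
E
```

```text
barend far [ 655.1 -210.2   62. ] [ -1.1 110.1 168.4]
bar near end [556.8 -93.1  62. ] [ -0.6 -42.8 168.6]
keeper tip [554.9 -90.8  71.5] [ -0.6 -45.7 159.1]
net seat [ 606.6 -155.4   32. ] [ -2.8  37.  198.5]
barnet [ 607.3 -152.7   32. ] [ -0.5  35.4 198.5]
```

View pics/g1.png

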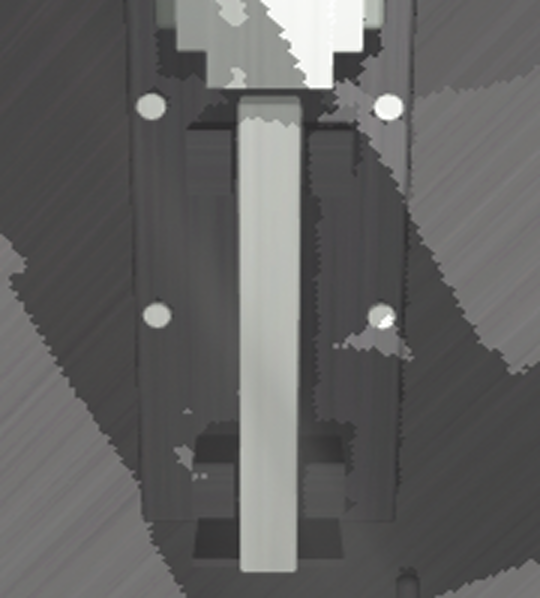

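The keeper tip (row 154) is clear of the bar's end (row 157), with a dark gap between them and the end's edge visible. Now to the bar.

Emit:
play_rows --steps '[[[-0.0011, 0.0448, 0], [0, 0, 0]], [[0, 0, 0.04], [0, 0, 0]], [[0, 0, 0.04], [0, 0, 0]], [[0, 0, 0.04], [0, 0, 0]], [[0, 0, 0.04], [0, 0, 0]], [[0, 0, 0.04], [0, 0, 0]], [[0, 0, 0.04], [0, 0, 0]], [[0, 0, 0.013], [0, 0, 0]], [[0, 0, 0.012], [0, 0, 0]], [[0, 0, 0], [0, 0, 0]], [[0, 0, 0], [0, 0, 0]]]'

```text
time_s: 17.35
eef_pos: [606.9, -151.7, 33.7]
ee_rot: [0.001, 0.939, 0.344, 0.001]
force: [-0.5, 1.2, -0.4]
grip_width: 0.999
```

```bash
python3 - <<'E'
from rig import ctrl,cams
from h import *
st=ctrl.sense();print(st['time_s'],st['eef_pos'],st['force'])
M=rot(st['ee_rot']).as_matrix()
ci=cams.camera_info("wrist");im=cams.capture("wrist")[:,:,::-1];cv2.imwrite("pics/i.png",im)
for y in (-40,-60,-20,0): print(y,w2p(ci,st['eef_pos']+M@np.array([0,y,-(62-st['eef_pos'][2])])))
E
```

```text
17.35 [ 606.87225085 -151.72500278   33.66008518] [-0.46936725  1.23819244 -0.42757041]
-40 [[319.93920247 228.97468292]]
-60 [[319.95014912 159.13187781]]
-20 [[319.92922708 292.62051855]]
0 [[319.92009919 350.85911086]]
```

View pics/i.png

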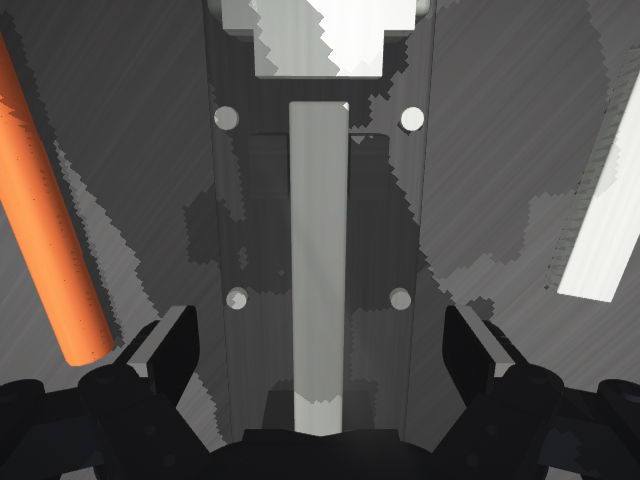

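A clear gap now shows between keeper (row 76) and bar end (row 101), and the bar is centred between the fingers (column 319 against 320). The drift is outside the left finger. Close.

Emit:
play_rows --steps '[[[0, 0, 0], [0, 0, 0]], [[0, 0, 0], [0, 0, 0]], [[0, 0, 0], [0, 0, 0]], [[0, 0, 0], [0, 0, 0]], [[0, 0, 0], [0, 0, 0]], [[0, 0, 0], [0, 0, 0]], [[0, 0, 0], [0, 0, 0]], [[0, 0, 0], [0, 0, 0]], [[0, 0, 0], [0, 0, 0]], [[0, 0, 0], [0, 0, 0]], [[0, 0, 0], [0, 0, 0]], [[0, 0, 0], [0, 0, 0]]]' --grip 1 --squeeze 80

```text
time_s: 18.6
eef_pos: [606.3, -151.6, 32.6]
ee_rot: [0.0, 0.939, 0.344, 0.0]
force: [-2.3, -0.4, 6.0]
grip_width: 0.178
```

```bash
python3 - <<'E'
from rig import ctrl,cams
from h import *
st=ctrl.sense();print(st['time_s'],st['eef_pos'],st['force'],st['wrist_torque'],st['grip_width'])
im=cams.capture("wrist")[:,:,::-1];cv2.imwrite("pics/j.png",im)
E
```

```text
18.6 [ 606.27205993 -151.64784261   32.59187554] [-2.27128221 -0.38930169  5.98415709] [ 0.03650933  0.3766764  -0.00521285] 0.17848408573341498
```

View pics/j.png

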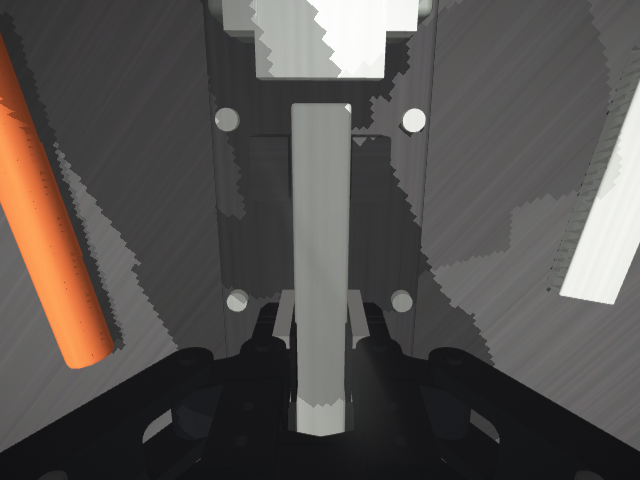

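The fingers hold the bar, with an opening of about 15–16 mm. Lift a little first.

Emit:
play_rows --steps '[[[0, 0, -0.003], [0, 0, 0]], [[0, 0, -0.004], [0, 0, 0]], [[0, 0, -0.004], [0, 0, 0]], [[0, 0, -0.005], [0, 0, 0]], [[0, 0, 0], [0, 0, 0]]]'

```text
time_s: 19.15
eef_pos: [606.4, -151.6, 44.8]
ee_rot: [0.0, 0.939, 0.344, 0.0]
force: [0.2, -0.0, -5.8]
grip_width: 0.176
```

Emit:
play_rows --steps '[[[0, 0, -0.006], [0, 0, 0]], [[0, 0, -0.009], [0, 0, 0]], [[0, 0, -0.01], [0, 0, 0]], [[0, 0, -0.01], [0, 0, 0]], [[0, 0, -0.01], [0, 0, 0]], [[0, 0, -0.01], [0, 0, 0]], [[0, 0, -0.01], [0, 0, 0]], [[0, 0, -0.01], [0, 0, 0]], [[0, 0, -0.01], [0, 0, 0]], [[0, 0, -0.01], [0, 0, 0]], [[0, 0, -0.01], [0, 0, 0]], [[0, 0, -0.008], [0, 0, 0]], [[0, 0, -0.005], [0, 0, 0]], [[0, 0, 0], [0, 0, 0]], [[0, 0, 0], [0, 0, 0]], [[0, 0, 0], [0, 0, 0]]]'

```text
time_s: 20.75
eef_pos: [606.0, -151.5, 132.4]
ee_rot: [-0.0, 0.939, 0.344, -0.0]
force: [-0.4, 0.5, -6.3]
grip_width: 0.171
```

```bash
python3 - <<'E'
from rig import ctrl,cams
from h import *
st=ctrl.sense();print(st['time_s'],st['eef_pos'],rot(st['ee_rot']).as_matrix().round(4),st['force'],st['wrist_torque'],st['grip_width'])
im=cams.capture("wrist")[:,:,::-1];cv2.imwrite("pics/k.png",im)
im=cams.capture("scene")[130:340,190:430,::-1];cv2.imwrite("pics/k_s.png",cv2.resize(im,None,fx=2.8,fy=2.8,interpolation=cv2.INTER_CUBIC))
E
```

```text
20.75 [ 606.04194497 -151.46529747  132.37688217] [[ 7.636e-01  6.456e-01 -8.000e-04]
 [ 6.456e-01 -7.636e-01  4.000e-04]
 [-4.000e-04 -8.000e-04 -1.000e+00]] [-0.3999024   0.46142252 -6.34410931] [0.01096101 0.00998482 0.04580073] 0.17086640317218998
```

View pics/k.png

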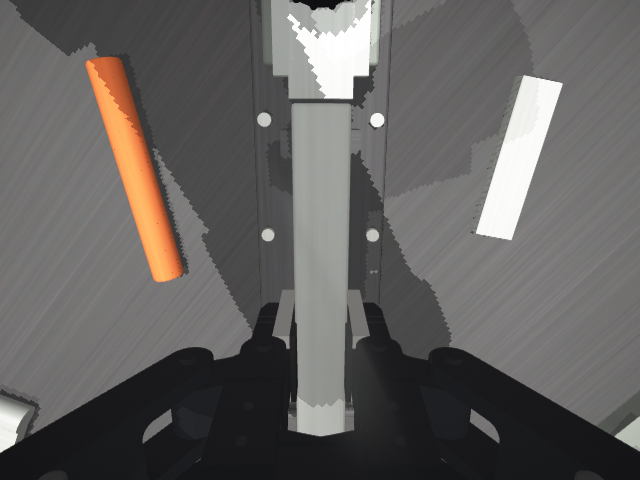

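View pics/k_s.png

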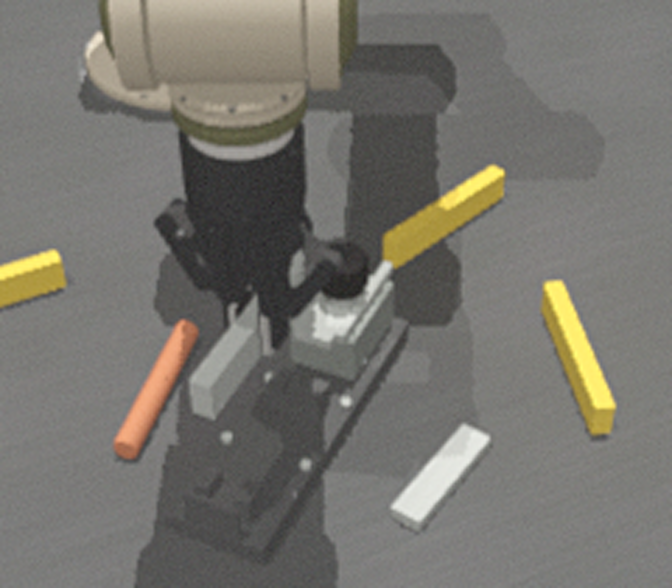

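The bar has been lifted 99.8 mm. Its end still sits at row 103 in the hand's view, so it hasn't tilted, and the load of 6 N matches its weight. Hold still.

Emit:
play_rows --steps '[[[0, 0, 0], [0, 0, 0]], [[0, 0, 0], [0, 0, 0]], [[0, 0, 0], [0, 0, 0]], [[0, 0, 0], [0, 0, 0]], [[0, 0, 0], [0, 0, 0]], [[0, 0, 0], [0, 0, 0]], [[0, 0, 0], [0, 0, 0]], [[0, 0, 0], [0, 0, 0]], [[0, 0, 0], [0, 0, 0]], [[0, 0, 0], [0, 0, 0]], [[0, 0, 0], [0, 0, 0]], [[0, 0, 0], [0, 0, 0]], [[0, 0, 0], [0, 0, 0]], [[0, 0, 0], [0, 0, 0]], [[0, 0, 0], [0, 0, 0]], [[0, 0, 0], [0, 0, 0]], [[0, 0, 0], [0, 0, 0]], [[0, 0, 0], [0, 0, 0]], [[0, 0, 0], [0, 0, 0]], [[0, 0, 0], [0, 0, 0]]]'

```text
time_s: 22.85
eef_pos: [606.2, -151.6, 132.8]
ee_rot: [-0.0, 0.939, 0.344, -0.0]
force: [0.3, 0.7, -6.8]
grip_width: 0.169
```

Emit:
play_rows --steps '[[[0, 0, 0], [0, 0, 0]], [[0, 0, 0], [0, 0, 0]], [[0, 0, 0], [0, 0, 0]], [[0, 0, 0], [0, 0, 0]], [[0, 0, 0], [0, 0, 0]], [[0, 0, 0], [0, 0, 0]], [[0, 0, 0], [0, 0, 0]], [[0, 0, 0], [0, 0, 0]], [[0, 0, 0], [0, 0, 0]], [[0, 0, 0], [0, 0, 0]], [[0, 0, 0], [0, 0, 0]], [[0, 0, 0], [0, 0, 0]], [[0, 0, 0], [0, 0, 0]], [[0, 0, 0], [0, 0, 0]], [[0, 0, 0], [0, 0, 0]], [[0, 0, 0], [0, 0, 0]], [[0, 0, 0], [0, 0, 0]], [[0, 0, 0], [0, 0, 0]], [[0, 0, 0], [0, 0, 0]], [[0, 0, 0], [0, 0, 0]]]'

```text
time_s: 24.85
eef_pos: [606.3, -151.6, 132.8]
ee_rot: [0.0, 0.939, 0.344, 0.0]
force: [-0.6, -0.7, -6.0]
grip_width: 0.175
```

```bash
python3 - <<'E'
from rig import ctrl,cams
from h import *
st=ctrl.sense();print(st['time_s'],st['eef_pos'],st['force'],st['grip_width'])
a=cams.capture("wrist")[:,:,::-1];cv2.imwrite("pics/l.png",a)
b=cv2.imread("pics/k.png");d=cv2.absdiff(a,b)[100:430,285:355];print(d.mean(),(d.max(2)>40).mean())
E
```

```text
24.85 [ 606.25395221 -151.57612852  132.84372642] [-0.64778361 -0.73558587 -5.95837614] 0.17479740398913451
0.5638816738816739 0.0005194805194805195
```

View pics/l.png

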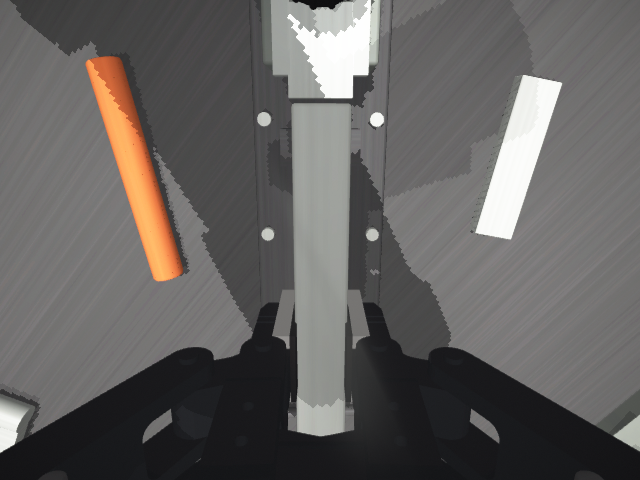

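The bar is unchanged in the hand, from (321,103) to (321,430), and still. Handing in.

```bash
python3 -c "
from rig import ctrl
print(ctrl.finish_job())"
```

```text
the job is handed in; nothing more can be done
None
```

I wound the knob clockwise about 3.3 rad in two grips, lifted the bar straight up 100 mm, held it there about 4 s and handed in still holding it, at about 25 s of the 67 s allowed.

- **Keeper:** after releasing the knob, the wrist pictures showed it clear of the bar's end, with a visible gap, before I touched the bar.
- **Bar:** I gripped it at its middle with 80 N. Over the hold it stayed level and did not move in the fingers. The wrist load was about 6 N, close to the bar's weight.
- **Loose things:** the drift and the spare bar stayed in place in the last pictures. The hex key was last seen in place before the lift; it is hidden in the last wrist view.
- **What disagreed:** at first the fixed scene and top cameras differed by about 12 mm on the die's position. I used the wrist camera instead, which agreed with the given sizes to within 2–3 mm.

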